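# Wind the inspection stage on one turn and take the picture

### The job

Bring the next row of the circuit board under the inspection camera: with the fingertips, push the hand wheel round clockwise (seen from above) by its red upright handle through exactly one full turn, so that the handle comes back to where it stood at the start. Then press the yellow button on the small control box fully down to take the picture, and let it come up again. Push gently: do not grip or pinch the handle, do not press the button before the turn is complete, and leave everything else on the bench where it stands.

Things in the scene. Friction and masses are not known exactly. Their poses are not given: they have to be found in the camera images.
- feeder: Board feeder, fixed (place and yaw vary). Origin: on the bench under the centre of its grey gearbox, 130 x 130 x 56 mm high, with the hand wheel flat on top. Along its +x (roughly away from the robot) runs a rail with a carriage and green board (top below 60 mm), moved 25 mm a turn; 265 mm out hangs a black camera, lower end 117 mm up, on a post 200 mm high at 90 mm on +y.
- wheel_axis (a point): Point on the wheel's vertical axis at rim height, 78 mm above the bench. Dark steel wheel: rim circle of 65 mm radius of 14 mm round bar (top of rim 85 mm, of hub 88 mm above the bench), three spokes. It turns with a friction of about 0.12 N m (about 2 N at the handle), does not coast and stays where it is left.
- handle (a point): Red upright cylindrical handle, 24 mm in diameter (18 mm below 88 mm height), on the rim at the end of one spoke, 65 mm from the wheel axis. It stands from the rim up to 136 mm above the bench; this point is on its centre line at 115 mm. It goes round with the wheel and does not spin. Its starting direction varies.
- wheel (a joint): Angle of the hand wheel, rad, growing as it turns clockwise seen from above. It starts anywhere from 0 to 3; one full turn adds 6.283. Stops at -0.3 and 14.
- control_box: Small grey control box 90 x 90 mm, 40 mm high, fixed to the bench to the left or right of the feeder. Origin: centre of its underside. The yellow button is in the middle of its top.
- shutter_top (a point): Centre of the top of the yellow round push button, 36 mm in diameter, 62 mm above the bench, standing 10 mm out of a round black collar; it is pressed straight down.
- shutter (a joint): Travel of the button, m: 0 up, 0.006 fully down (5 N), springs back. It counts as pressed beyond 0.0045.
- parts_tray: Loose blue divided tray 100 x 100 x 30 mm, bystander; it stands to the other hand of the feeder than the control box. Origin: centre of its underside.
- white_bottle: Loose white bottle with black cap, 70 mm in diameter, 170 mm high, bystander. Origin: centre of its underside.
- wash_bottle: Loose clear bottle with red cap, 60 mm in diameter, 130 mm high, bystander. Origin: centre of its underside.
- solder_reel: Loose steel-coloured reel, 60 mm in diameter, 42 mm high, bystander. Origin: centre of its underside.
- flux_jar: Loose amber jar with brass-coloured lid, 50 mm in diameter, 45 mm high, bystander. Origin: centre of its underside.
- screwdriver: Loose screwdriver with yellow handle lying on the bench near the robot on its right, about 200 mm long, bystander. Origin: about its middle, at its underside.

How it is judged:
On the way, in this order (a step that is already met when the one before it is completed fails the run):
1. the hand wheel has been turned clockwise by exactly one turn (distance of handle from where it was at the start of the episode below 0.012 m and value of joint wheel between 5.9 and 9.7 rad), for 0.3 s.
2. the yellow button is pressed down (value of joint shutter above 0.0045 m), for 0.05 s.
At the end, for the whole second after the job is handed in: The wheel stands at rest one turn clockwise from its start, its handle within 12 mm of where it started (about 11 degrees of turn), and the button is up again (all of step 1 and velocity of joint wheel between -0.05 and 0.05 rad/s and value of joint shutter below 0.001 m); the robot touches nothing.
It fails at once if the button is pressed while the wheel is not at one full turn (value of joint shutter above 0.0045 m and not (distance of handle from where it was at the start of the episode below 0.012 m and value of joint wheel between 5.9 and 9.7 rad)).
It fails at once if the handle is gripped, or the feeder is pushed with more than 30 N (contact force between any of the fingers, the arm and feeder above 30 N).
It fails at once if a bystander is lifted, carried or pushed more than 15 mm (distance of any of parts_tray, white_bottle, wash_bottle, solder_reel, flux_jar, screwdriver from where it was at the start of the episode above 0.015 m).
It also fails if it takes over 61 s, if anything falls off the work surface, if the arm or the gripper's body presses on something with over 40 N, if the wrist force passes 120 N, or if a joint passes its speed limit or range.

### The arm

A 7-joint arm with a two-finger parallel gripper is mounted at the origin on the work surface. World frame = base frame: x ahead of the robot, y to its left, z up, the work surface at z = 0. Lengths are in m, angles in rad, forces in N, time in s.
With the tool pointing down it reaches from about 0.425 to 0.875 m from the base axis. Payload 8.4 kg.
Tool frame: the origin (TCP) lies at the very end of the fingers, on their centre line; the grasp point (between the pads) lies 19 mm behind it (arm.grasp_offset is the distance from the TCP to the grasp point, in m); z points along the fingers, y is the line along which they close (so a half turn about z gives the same grasp; the last joint's range is limited). The gripper opens to 85 mm and grips with 20 to 120 N. Pads are 22 mm wide; open, the fingers measure 114 mm over their backs; the gripper's body (76 mm by 85 mm) begins 54 mm behind the grasp point. The pads swing forward as they close: fully open they stand 13 mm farther back than shut.
Start: joints at [1.206, 0.333, 0.04, 1.465, -0.013, 1.343, -0.059], TCP at [0.171, -0.627, 0.199] pointing down, gripper open.
Joint ranges: [-2.58, 2.58], [-0.38, 2.09], [-1.3, 1.39], [0.25, 2.4], [-1.5, 4.64], [0.08, 2.09], [-2.65, 2.65]. Speed limits (rad/s): [2.22, 2.22, 2.79, 2.79, 3.14, 3.14, 3.14].

### API

Orientations are given as [roll, pitch, yaw] about the fixed x, y, z axes, in that order (R = Rz(yaw) Ry(pitch) Rx(roll)).
In Python, from rig import arm, readout, capture, close_job gives the robot as it stands (arm), with the cameras as plain functions, the job as plain functions and the readings (readout).
- The arm moves only by the tool move_tool, called as name(argument=value, ...) on one line, values as JSON. Schema: {"type":"object","properties":{"rows":{"type":"object","properties":{"moves":{"type":"array","items":{"type":"array","items":{"type":"number"},"minItems":6,"maxItems":6},"minItems":1,"maxItems":8}},"additionalProperties":false,"required":["moves"]},"finger_gap":{"type":"number"},"squeeze":{"type":"number"},"only":{"type":"string"},"quiet":{"type":"boolean"},"lines":{"type":"string"}},"required":["rows"],"additionalProperties":false}. rows is an object whose key "moves" holds a list of rows, 1 to 8 of them, each of 6 numbers: dx, dy, dz in m, then a rotation vector rx, ry, rz in rad; each row shifts and turns the commanded pose from where the row before left it, along the tool's axes as they then stand; what a row does not reach is not made up. A row lasts 1/10 s, in which the tool goes at most 0.05 m and 0.15 rad, less where a joint would pass 70% of its speed; a pose out of reach is approached as far as the arm can. finger_gap is the finger opening in m, set as the call begins (left out keeps the last). The fingers move at their own pace and stop on an object; squeeze is the grip in N (left out, the last holds). Time passes only in rows, so rows that do not move let the fingers close. The tool returns the time, the measured TCP pose, the force, the opening and the grip force at its end. only (a regular expression) keeps the lines of the reply that match it, lines (a string "A,B") keeps lines A to B, and quiet returns only ok. Input that does not fit is refused with a message, and nothing moves.
- readout.state(): the state, without advancing time (a new reading comes with each control period).
- capture(name): name is "scene" or "top" or "wrist"; returns a dict with "pixels" (400x640x3 uint8, blue, green, red), "depth" (400x640 float32, m along the optical axis (not along the pixel's ray), 0 where there is no reading), "fx", "fy", "cx", "cy" (pixels), "D" ([k1, k2, p1, p2, k3] as OpenCV has them; the pictures are not rectified), "world_to_cam" (4x4, takes a point from world to camera coordinates). Camera axes: x right, y down, z forward; pixel columns grow to the right and rows downward; lengths in m; the calibration is good to about 2 mm. A picture is of the moment at which its call begins.
- close_job(): hands the job in; it is judged then, once.
The state is a dict: "t": time; "joints": joint angles; "dq": joint speeds; "joint_torque": joint torques, N m; "eef_pos": TCP position; "orientation": TCP orientation; "ft_force": force on the tool from outside, world axes, zero at the start; "ft_torque": the same for the moment, N m; "opening": finger opening in m; "finger_force": force on a finger pad.
Only numpy, scipy, OpenCV 4.12 (cv2) and the standard library are available. Lean on these libraries where they do the work, as an engineer would, in place of code of your own. Each camera call takes 0.05 s, during which the arm holds its last target. There are 200 camera calls.

## Working session

There is one attempt and no reset: what is moved stays moved. The work goes in short steps, Python scripts to look and compute and a tool call to move; the robot and the scene stay as the last step left them, time stands still between calls to the robot, and variables do not carry over. Pictures are saved under pics/ and viewed, at most 10 in all, crops included, and the job is handed in when it is done.

```bash
ls; mkdir -p pics; cat > h.py <<'E'
import numpy as np, cv2
from rig import arm, readout, capture, close_job
def snap(n,f):
    c=capture(n); cv2.imwrite(f'pics/{f}.png',c['pixels']); np.savez(f'/tmp/{f}.npz',**c); return c
def pt(f,u,v,z=None):
    c=np.load(f'/tmp/{f}.npz'); K=np.array([[c['fx'],0,c['cx']],[0,c['fy'],c['cy']],[0,0,1]],float)
    x,y=cv2.undistortPoints(np.array([[[u,v]]],float),K,c['D'].astype(float))[0,0]
    T=np.linalg.inv(c['world_to_cam']); o=T[:3,3]; r=T[:3,:3]@[x,y,1]
    if z is not None: return o+r*(z-o[2])/r[2]
    return o+r*float(np.median(c['depth'][int(v)-1:int(v)+2,int(u)-1:int(u)+2]))
E
python3 -c "
from h import *
a=snap('top','top1');b=snap('scene','sc1')
cv2.imwrite('pics/both.png',cv2.resize(np.vstack([a['pixels'],b['pixels']]),(480,600)))
print(readout.state())
"
```

```text
pics
rig.py
{'t': 0.1, 'joints': array([ 1.20581541,  0.33380035,  0.03985721,  1.46617291, -0.0133849 ,
        1.34333489, -0.05848623]), 'dq': array([ 1.38959524e-03, -9.04869464e-04,  8.19314289e-06, -3.48859629e-03,
       -1.24041414e-03,  3.86490319e-04, -8.43340353e-04]), 'joint_torque': array([ 4.36771195e-03, -6.60013962e+01,  1.37032852e+00, -4.06469393e+01,
        1.70809112e-02,  9.04588436e-03,  1.92053626e-06]), 'eef_pos': array([ 0.17058478, -0.62673263,  0.19804068]), 'orientation': array([-3.14014651e+00,  1.04556115e-04,  2.65797918e-01]), 'ft_force': array([-0.0725674 ,  0.08882626, -0.05202279]), 'ft_torque': array([ 0.04164896,  0.01310469, -0.01568526]), 'finger_force': 0.0, 'opening': 0.08515511738811275}
```

View pics/top1.png

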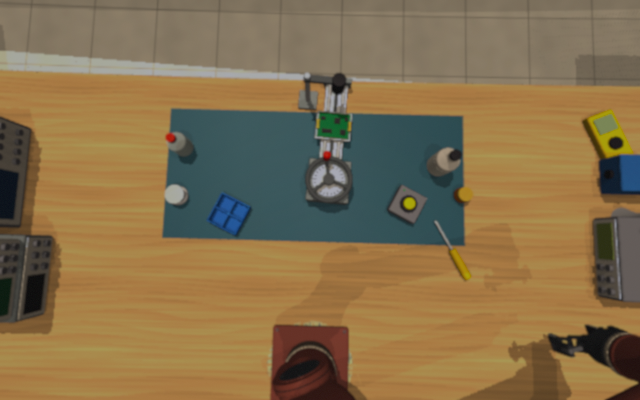

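View pics/sc1.png

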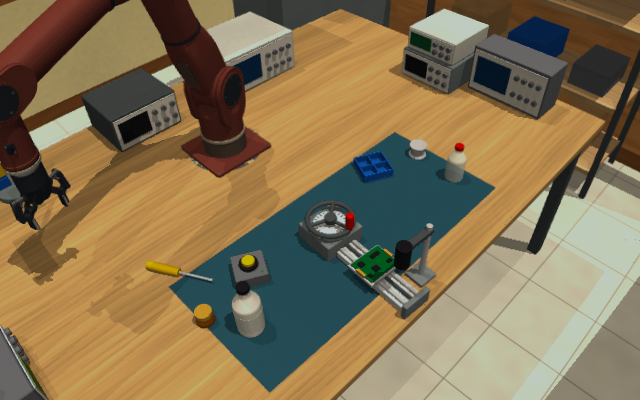

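The top view shows the hub at about (329,180), the red handle at (327,156) on the far side, the button at (409,203), the white bottle at (445,160) and the jar at (464,195). I'll enlarge this area for better pixel positions.

```bash
python3 -c "
from h import *
a=cv2.imread('pics/top1.png')[60:240,290:480]
cv2.imwrite('pics/crop1.png',cv2.resize(a,None,fx=3.3,fy=3.3,interpolation=cv2.INTER_CUBIC)) 
im=cv2.imread('pics/top1.png').astype(int);s=cv2.imread('pics/sc1.png').astype(int)
def cen(im,m,box):
    v,u=np.nonzero(m(im[...,0],im[...,1],im[...,2])); k=(u>box[0])&(u<box[1])&(v>box[2])&(v<box[3]); return u[k].mean(),v[k].mean(),k.sum()
red=lambda b,g,r:(r>130)&(g<70)&(b<70)
yel=lambda b,g,r:(r>140)&(g>130)&(b<80)
h=cen(im,red,(310,345,140,175));print(h,pt('top1',h[0],h[1],.13),pt('top1',*h[:2]))
b=cen(im,yel,(395,425,190,220));print(b,pt('top1',b[0],b[1],.062),pt('top1',*b[:2]))
h=cen(s,red,(335,365,200,240));print(h,pt('sc1',h[0],h[1],.115),pt('sc1',*h[:2]))
b=cen(s,yel,(235,260,250,275));print(b,pt('sc1',b[0],b[1],.060))
print('hub',pt('top1',329,180,.088),pt('top1',329,180))
print('cam',np.linalg.inv(np.load('/tmp/top1.npz')['world_to_cam'])[:3,3])
"
```

```text
(np.float64(326.7837837837838), np.float64(154.32432432432432), np.int64(37)) [ 0.62208984 -0.0341948   0.13      ] [ 0.62088654 -0.03402267  0.13559898]
(np.float64(409.2584269662921), np.float64(202.74157303370785), np.int64(89)) [ 0.49446603 -0.28886049  0.062     ] [ 0.49449769 -0.2889415   0.06166722]
(np.float64(349.6363636363636), np.float64(215.25), np.int64(44)) [ 0.61242649 -0.01971108  0.115     ] [ 0.62539567 -0.03403928  0.135223  ]
(np.float64(247.46534653465346), np.float64(259.54455445544556), np.int64(101)) [ 0.49405601 -0.28719192  0.06      ]
hub [ 0.55346281 -0.04392177  0.088     ] [ 0.55350982 -0.04393384  0.08768245]
cam [3.81488885e-01 2.22476529e-04 1.24951453e+00]
```

View pics/crop1.png

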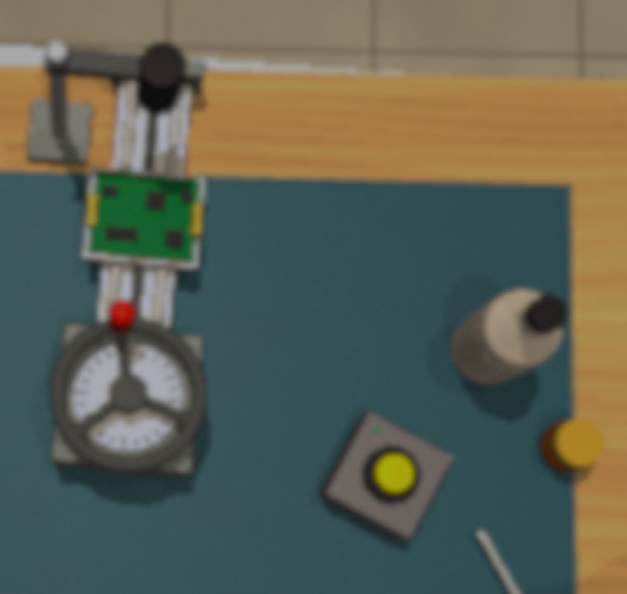

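move_tool(rows={"moves":[[0, 0, -0.03, 0, 0, 0.133], [0, 0, -0.03, 0, 0, 0.133], [0.027, -0.0395, 0, 0, 0, 0], [0.027, -0.0395, 0, 0, 0, 0], [0.027, -0.0395, 0, 0, 0, 0], [0.027, -0.0395, 0, 0, 0, 0], [0.027, -0.0395, 0, 0, 0, 0], [0.027, -0.0395, 0, 0, 0, 0]]}, finger_gap=0)

```text
t: 0.9
eef_pos: [0.3334, -0.3883, 0.2586]
orientation: [-3.142, 0.0, -0.0]
ft_force: [0.0, -0.9, 0.0]
opening: -0.0001
finger_force: 0.0
```

move_tool(rows={"moves":[[0.027, -0.0395, 0, 0, 0, 0], [0.027, -0.0395, 0, 0, 0, 0], [0.027, -0.0395, 0, 0, 0, 0], [0.027, -0.0395, 0, 0, 0, 0], [0.027, -0.0395, 0, 0, 0, 0], [0.027, -0.0395, 0, 0, 0, 0], [0.027, -0.0395, 0, 0, 0, 0], [0.027, -0.0395, 0, 0, 0, 0]]})

```text
t: 1.7
eef_pos: [0.5494, -0.0726, 0.2587]
orientation: [3.142, 0.0, -0.001]
ft_force: [0.9, -0.7, -0.7]
opening: 0.0002
finger_force: 0.0
```

```bash
cat > plan.py <<'E'
import numpy as np
C=np.array([.556,-.0435]);R=.065;f0=np.radians(8.3)
tip=lambda ps:C+R*np.array([np.cos(ps),np.sin(ps)])
def push(p,f):   # handle angle after box at p (22x29) pushes it clockwise from f
    while True:
        d=np.abs(C+R*np.array([np.cos(f),np.sin(f)])-p)-[.011,.0145]
        if np.hypot(*np.maximum(d,0))>=.012: return f
        f-=.002
E
python3 - <<'E'
from plan import *
from rig import arm, readout, capture, close_job
f=f0;p=None
print(readout.state()['eef_pos'])
for a in range(45,-331,-10):
    q=tip(np.radians(a));f=push(q,f)
    print(a,q.round(4), (None if p is None else ((q-p)*[1000,-1000]).round(1)),round(np.degrees(f-f0),1));p=q
E
```

```text
[ 0.54944023 -0.07256664  0.25868732]
45 [0.602  0.0025] None 0.0
35 [ 0.6092 -0.0062] [7.3 8.7] 0.0
25 [ 0.6149 -0.016 ] [5.7 9.8] -7.4
15 [ 0.6188 -0.0267] [ 3.9 10.6] -17.0
5 [ 0.6208 -0.0378] [ 2.  11.2] -27.0
-5 [ 0.6208 -0.0492] [ 0.  11.3] -38.0
-15 [ 0.6188 -0.0603] [-2.  11.2] -49.7
-25 [ 0.6149 -0.071 ] [-3.9 10.6] -60.2
-35 [ 0.6092 -0.0808] [-5.7  9.8] -69.4
-45 [ 0.602  -0.0895] [-7.3  8.7] -77.7
-55 [ 0.5933 -0.0967] [-8.7  7.3] -85.7
-65 [ 0.5835 -0.1024] [-9.8  5.7] -94.4
-75 [ 0.5728 -0.1063] [-10.6   3.9] -103.8
-85 [ 0.5617 -0.1083] [-11.2   2. ] -113.8
-95 [ 0.5503 -0.1083] [-11.3  -0. ] -124.6
-105 [ 0.5392 -0.1063] [-11.2  -2. ] -136.1
-115 [ 0.5285 -0.1024] [-10.6  -3.9] -148.7
-125 [ 0.5187 -0.0967] [-9.8 -5.7] -160.1
-135 [ 0.51   -0.0895] [-8.7 -7.3] -170.1
-145 [ 0.5028 -0.0808] [-7.3 -8.7] -178.8
-155 [ 0.4971 -0.071 ] [-5.7 -9.8] -187.5
-165 [ 0.4932 -0.0603] [ -3.9 -10.6] -196.9
-175 [ 0.4912 -0.0492] [ -2.  -11.2] -207.1
-185 [ 0.4912 -0.0378] [  0.  -11.3] -218.1
-195 [ 0.4932 -0.0267] [  2.  -11.2] -229.8
-205 [ 0.4971 -0.016 ] [  3.9 -10.6] -240.2
-215 [ 0.5028 -0.0062] [ 5.7 -9.8] -249.5
-225 [0.51   0.0025] [ 7.3 -8.7] -257.7
-235 [0.5187 0.0097] [ 8.7 -7.3] -265.6
-245 [0.5285 0.0154] [ 9.8 -5.7] -274.4
-255 [0.5392 0.0193] [10.6 -3.9] -283.8
-265 [0.5503 0.0213] [11.2 -2. ] -293.8
-275 [0.5617 0.0213] [11.3 -0. ] -304.5
-285 [0.5728 0.0193] [11.2  2. ] -316.2
-295 [0.5835 0.0154] [10.6  3.9] -328.8
-305 [0.5933 0.0097] [9.8 5.7] -340.1
-315 [0.602  0.0025] [8.7 7.3] -350.1
-325 [ 0.6092 -0.0062] [7.3 8.7] -358.8
```

move_tool(rows={"moves":[[0.025, -0.040, 0, 0, 0, 0], [0.025, -0.040, 0, 0, 0, 0], [0, 0, 0.04, 0, 0, 0], [0, 0, 0.04, 0, 0, 0], [0, 0, 0.04, 0, 0, 0], [0, 0, 0.03, 0, 0, 0], [0, 0, 0.008, 0, 0, 0], [0, 0, 0, 0, 0, 0]]})

```text
t: 2.5
eef_pos: [0.5981, 0.0057, 0.1]
orientation: [-3.141, 0.002, -0.0]
ft_force: [0.3, -0.1, 0.8]
opening: -0.0002
finger_force: 0.0
```

```bash
python3 -c "
from h import *
s=snap('scene','sc2');t=snap('top','top2')
f=lambda i,y,x:cv2.resize(i['pixels'][y:y+120,x:x+160],(640,480))
cv2.imwrite('pics/c2.png',cv2.resize(np.vstack([f(s,150,270),f(t,110,250)]),(450,600)))"
```

```text
(no output)
```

View pics/c2.png

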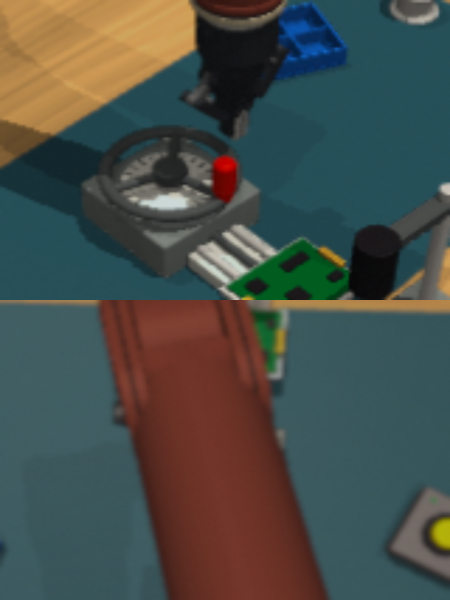

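The scene crop (upper half) shows the closed fingertips at about (237,133), just behind the red handle at (225,178) on its +y side and clear of it. The arm hides the wheel in the top view. I'll start pushing.

move_tool(rows={"moves":[[0.011, 0.012, 0, 0, 0, 0], [0.006, 0.010, 0, 0, 0, 0], [0.004, 0.0105, 0, 0, 0, 0], [0.002, 0.011, 0, 0, 0, 0], [0, 0.0115, 0, 0, 0, 0], [-0.002, 0.011, 0, 0, 0, 0], [-0.004, 0.0105, 0, 0, 0, 0], [-0.0055, 0.010, 0, 0, 0, 0]]})

```text
t: 3.4
eef_pos: [0.6103, -0.0795, 0.102]
orientation: [-3.139, 0.0, 0.001]
ft_force: [-6.2, 9.3, 9.5]
opening: -0.0001
finger_force: 5.8
```

move_tool(rows={"moves":[[-0.0075, 0.0085, 0, 0, 0, 0], [-0.0085, 0.0075, 0, 0, 0, 0], [-0.010, 0.0055, 0, 0, 0, 0], [-0.0105, 0.004, 0, 0, 0, 0], [-0.011, 0.002, 0, 0, 0, 0], [-0.0115, 0, 0, 0, 0, 0], [-0.011, -0.002, 0, 0, 0, 0], [-0.0105, -0.004, 0, 0, 0, 0]]})

```text
t: 4.2
eef_pos: [0.5312, -0.1028, 0.1022]
orientation: [3.142, -0.004, -0.001]
ft_force: [5.2, 2.3, 5.9]
opening: 0.0002
finger_force: 3.0
```

```bash
python3 -c "
from h import *
s=snap('scene','sc3')
cv2.imwrite('pics/c3.png',cv2.resize(s['pixels'][130:280,260:440],(540,450)))"
```

```text
(no output)
```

View pics/c3.png

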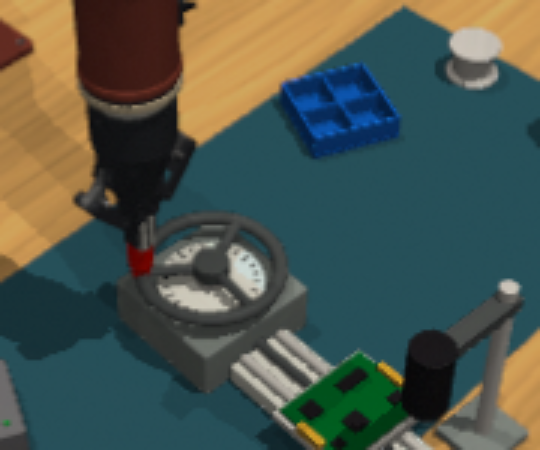

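The wheel turned with the push. The handle is at about (140,262) in the crop, near the robot's right side, with the fingertips right behind it. I'll carry on.

move_tool(rows={"moves":[[-0.011, -0.005, 0, 0, 0, 0], [-0.009, -0.007, 0, 0, 0, 0], [-0.0075, -0.0085, 0, 0, 0, 0], [-0.0055, -0.010, 0, 0, 0, 0], [-0.004, -0.0105, 0, 0, 0, 0], [-0.002, -0.011, 0, 0, 0, 0], [0, -0.0115, 0, 0, 0, 0], [0.002, -0.011, 0, 0, 0, 0]]})

```text
t: 5.05
eef_pos: [0.4929, -0.027, 0.1007]
orientation: [3.141, 0.0, -0.0]
ft_force: [2.8, -3.5, 1.3]
opening: 0.0
finger_force: 2.0
```

move_tool(rows={"moves":[[0.004, -0.0105, 0, 0, 0, 0], [0.0055, -0.010, 0, 0, 0, 0], [0.0075, -0.0085, 0, 0, 0, 0], [0.0085, -0.0075, 0, 0, 0, 0], [0.010, -0.0055, 0, 0, 0, 0], [0.0105, -0.004, 0, 0, 0, 0], [0.011, -0.002, 0, 0, 0, 0], [0, 0, 0, 0, 0, 0]]})

```text
t: 5.85
eef_pos: [0.5513, 0.021, 0.1005]
orientation: [-3.14, -0.0, 0.0]
ft_force: [-0.3, 1.8, -0.1]
opening: 0.0002
finger_force: 0.0
```

```bash
python3 -c "
from h import *
s=snap('scene','sc4')
cv2.imwrite('pics/c4.png',cv2.resize(s['pixels'][130:280,260:440],(540,450)))"
```

```text
(no output)
```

View pics/c4.png

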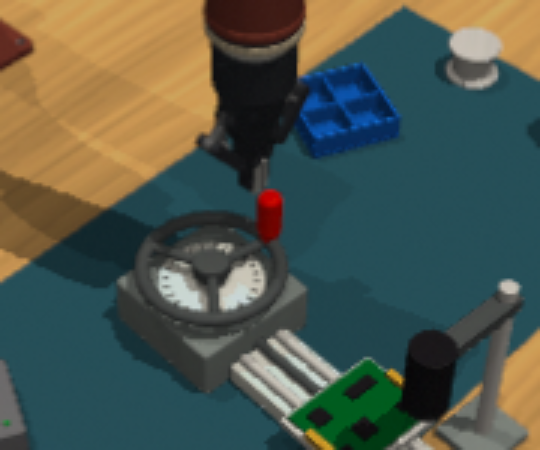

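The handle is at about (269,215) in the crop, on the +y side, with roughly 65° left to turn. I'll push to just short of a full turn, then compare the handle's pixels with the first scene image.

move_tool(rows={"moves":[[0.011, 0, 0, 0, 0, 0], [0.011, 0.002, 0, 0, 0, 0], [0.0105, 0.004, 0, 0, 0, 0], [0.010, 0.0055, 0, 0, 0, 0], [0.006, 0.005, 0, 0, 0, 0], [0, 0, 0, 0, 0, 0]]})

```text
t: 6.5
eef_pos: [0.5998, 0.0025, 0.1008]
orientation: [-3.141, -0.001, -0.002]
ft_force: [1.4, 0.2, -0.6]
opening: -0.0003
finger_force: 0.0
```

```bash
cat > red.py <<'E'
from h import *
import sys
snap('scene',sys.argv[1])
for n in ('sc1',sys.argv[1]):
    b,g,r=np.moveaxis(cv2.imread(f'pics/{n}.png').astype(int),2,0)
    v,u=np.nonzero((r>110)&(g<70)&(b<70)); k=(u>290)&(u<380)&(v>180)&(v<250)
    u,v=u[k],v[k]; print(n,u.mean(),v.mean(),k.sum(),u.min(),u.max(),v.min(),v.max(),pt(n,u.mean(),v.mean(),.115))
E
python3 red.py sc5
```

```text
sc1 349.58 215.64 50 346 353 212 219 [ 0.6133117 -0.0208794  0.115    ]
sc5 353.7042253521127 212.6338028169014 71 349 357 207 222 [ 0.61365122 -0.00487096  0.115     ]
```

```bash
sed -i 's/(r>110)&(g<70)&(b<70)/(r>60)\&(r>2.2*g)\&(r>2.2*b)/' red.py; python3 red.py sc6
```

```text
sc1 349.44029850746267 220.76119402985074 134 345 353 212 230 [ 0.62596933 -0.03494651  0.115     ]
sc6 352.6940298507463 215.13432835820896 134 349 357 207 224 [ 0.61806611 -0.01365642  0.115     ]
```

move_tool(rows={"moves":[[0.008, 0.0085, 0, 0, 0, 0], [0.0065, 0.0085, 0, 0, 0, 0], [0, 0, 0, 0, 0, 0]]})

```text
t: 6.9
eef_pos: [0.6142, -0.0153, 0.1009]
orientation: [3.141, -0.001, -0.002]
ft_force: [-0.6, 0.0, 0.0]
opening: 0.0001
finger_force: 0.1
```

```bash
python3 red.py sc7
```

```text
sc1 349.44029850746267 220.76119402985074 134 345 353 212 230 [ 0.62596933 -0.03494651  0.115     ]
sc7 349.5338345864662 220.62406015037595 133 346 354 212 230 [ 0.62580599 -0.0344065   0.115     ]
```

The handle is back within about 0.5 mm of its start (centroid (349.5,220.6) against (349.4,220.8)). I'll retreat and move above the button.

move_tool(rows={"moves":[[-0.004, -0.008, 0, 0, 0, 0], [-0.004, -0.008, 0, 0, 0, 0], [0, 0, -0.04, 0, 0, 0], [0, 0, -0.04, 0, 0, 0], [0, 0, -0.03, 0, 0, 0], [0, 0, 0, 0, 0, 0]]})

```text
t: 7.55
eef_pos: [0.6067, 0.0046, 0.2159]
orientation: [3.142, -0.008, 0.001]
ft_force: [0.4, 0.9, 0.4]
opening: -0.0003
finger_force: 0.0
```

move_tool(rows={"moves":[[-0.016, 0.041, 0, 0, 0, 0], [-0.016, 0.041, 0, 0, 0, 0], [-0.016, 0.041, 0, 0, 0, 0], [-0.016, 0.041, 0, 0, 0, 0], [-0.016, 0.041, 0, 0, 0, 0], [-0.016, 0.041, 0, 0, 0, 0], [-0.016, 0.041, 0, 0, 0, 0], [0, 0, 0, 0, 0, 0]]})

```text
t: 8.35
eef_pos: [0.489, -0.2903, 0.2097]
orientation: [3.14, 0.002, -0.009]
ft_force: [0.1, 0.4, 0.1]
opening: 0.0001
finger_force: 0.0
```

```bash
python3 red.py sc8; python3 -c "
from rig import arm, readout, capture, close_job
print(readout.state()['eef_pos'])"
```

```text
sc1 349.44029850746267 220.76119402985074 134 345 353 212 230 [ 0.62596933 -0.03494651  0.115     ]
sc8 349.4887218045113 220.593984962406 133 346 353 212 230 [ 0.62564411 -0.03440998  0.115     ]
[ 0.49079978 -0.28665095  0.20986086]
```

move_tool(rows={"moves":[[0.003, 0.001, 0.04, 0, 0, 0], [0, 0, 0.04, 0, 0, 0], [0, 0, 0.04, 0, 0, 0], [0, 0, 0.015, 0, 0, 0], [0, 0, 0, 0, 0, 0]]})

```text
t: 8.9
eef_pos: [0.4948, -0.2831, 0.0738]
orientation: [-3.139, 0.003, 0.001]
ft_force: [0.7, -0.1, 1.4]
opening: 0.0001
finger_force: 0.0
```

move_tool(rows={"moves":[[0, 0, 0.007, 0, 0, 0], [0, 0, 0.006, 0, 0, 0], [0, 0, 0.003, 0, 0, 0], [0, 0, 0, 0, 0, 0]]})

```text
t: 9.3
eef_pos: [0.4959, -0.2853, 0.0601]
orientation: [3.141, -0.0, -0.0]
ft_force: [0.3, -0.3, -0.2]
opening: -0.0001
finger_force: 0.0
```

move_tool(rows={"moves":[[0, 0, 0.003, 0, 0, 0], [0, 0, 0.002, 0, 0, 0], [0, 0, 0, 0, 0, 0]]})

```text
t: 9.6
eef_pos: [0.4957, -0.2852, 0.0546]
orientation: [-3.141, 0.0, -0.0]
ft_force: [0.5, 0.6, 0.2]
opening: -0.0001
finger_force: 0.0
```

```bash
python3 -c "
from h import *
s=snap('scene','sc9')
cv2.imwrite('pics/c9.png',cv2.resize(s['pixels'][190:330,170:310],(560,560),interpolation=cv2.INTER_CUBIC));print(readout.state()['ft_force'],readout.state()['eef_pos'])"
```

```text
[0.4627985  1.00354085 0.01202915] [ 0.49570911 -0.28522427  0.05472866]
```

View pics/c9.png

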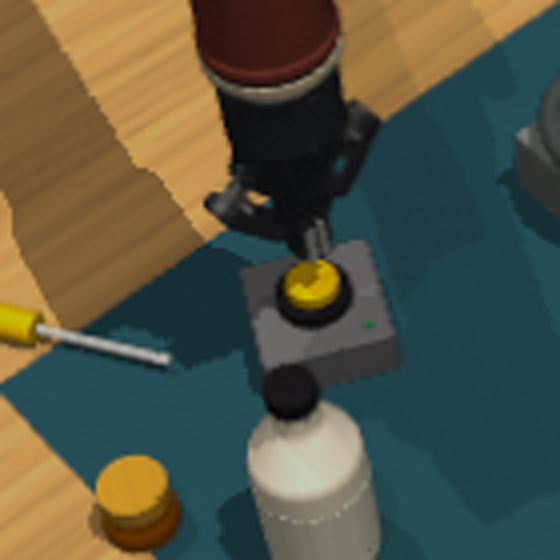

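```bash
python3 -c "
from h import *
c=np.load('/tmp/sc9.npz');K=np.array([[c['fx'],0,c['cx']],[0,c['fy'],c['cy']],[0,0,1]],float);W=c['world_to_cam']
P=np.array([[.4957,-.2852,.0547],[.4957,-.2852,.075],[.4945,-.2885,.062],[.4945,-.2885,.056]])
p,_=cv2.projectPoints(P,cv2.Rodrigues(W[:3,:3])[0],W[:3,3],K,c['D'].astype(float));print((p[:,0]-[170,190])*4)
for u,v in [(320,254),(316,246),(312,275),(318,282),(313,290),(300,285)]:print(u,v,pt('sc9',170+u/4,190+v/4))
"
```

```text
[[314.75126838 282.88073022]
 [310.89714462 263.5084681 ]
 [308.36444709 277.74845735]
 [309.51375364 283.4362358 ]]
320 254 [ 0.5081137  -0.28444238  0.09472135]
316 246 [ 0.50739328 -0.28581189  0.10337947]
312 275 [ 0.49300902 -0.28450918  0.06005855]
318 282 [ 0.50048952 -0.28545067  0.06005383]
313 290 [ 0.5040568  -0.29244685  0.06101465]
300 285 [ 0.49497311 -0.29606774  0.06151556]
```

The button (313,283) is still up at 61.5 mm. The visible finger ends at about (320,262), clearly above it, so the real tip sits higher than the TCP reading. I'll lower slowly and watch the force.

move_tool(rows={"moves":[[0, 0.003, 0.002, 0, 0, 0], [0, 0, 0.002, 0, 0, 0], [0, 0, 0, 0, 0, 0]]})

```text
t: 9.95
eef_pos: [0.4955, -0.2883, 0.0504]
orientation: [-3.141, 0.001, -0.001]
ft_force: [-0.0, -0.6, 1.0]
opening: -0.0001
finger_force: 0.0
```

move_tool(rows={"moves":[[0, 0, 0.002, 0, 0, 0], [0, 0, 0.002, 0, 0, 0], [0, 0, 0, 0, 0, 0]]})

```text
t: 10.25
eef_pos: [0.4956, -0.288, 0.0464]
orientation: [-3.141, 0.0, -0.0]
ft_force: [1.0, -0.4, -0.5]
opening: -0.0
finger_force: 0.0
```

move_tool(rows={"moves":[[0, 0, 0.002, 0, 0, 0], [0, 0, 0.001, 0, 0, 0], [0, 0, 0, 0, 0, 0]]})

```text
t: 10.55
eef_pos: [0.4957, -0.2882, 0.0436]
orientation: [-3.141, 0.0, -0.0]
ft_force: [0.5, 0.1, -0.6]
opening: 0.0001
finger_force: 0.0
```

move_tool(rows={"moves":[[0, 0, 0.002, 0, 0, 0], [0, 0, 0, 0, 0, 0]]})

```text
t: 10.75
eef_pos: [0.4957, -0.2881, 0.0416]
orientation: [-3.141, 0.0, -0.0]
ft_force: [0.3, -0.5, -0.3]
opening: -0.0004
finger_force: 0.0
```

```bash
python3 -c "
from h import *
s=snap('scene','sc10')
cv2.imwrite('pics/c10.png',cv2.resize(s['pixels'][230:290,210:290],(800,600),interpolation=cv2.INTER_CUBIC))
for v in range(246,266,2):print(v,[pt('sc10',u,v).round(3).tolist() for u in (247,250)])"
```

```text
246 [[0.505, -0.287, 0.124], [0.51, -0.281, 0.123]]
248 [[0.508, -0.29, 0.121], [0.507, -0.281, 0.113]]
250 [[0.506, -0.29, 0.112], [0.506, -0.281, 0.104]]
252 [[0.507, -0.292, 0.107], [0.507, -0.283, 0.098]]
254 [[0.506, -0.292, 0.097], [0.508, -0.285, 0.093]]
256 [[0.505, -0.293, 0.089], [0.508, -0.286, 0.086]]
258 [[0.504, -0.294, 0.081], [0.507, -0.286, 0.077]]
260 [[0.496, -0.29, 0.063], [0.502, -0.284, 0.062]]
262 [[0.501, -0.294, 0.062], [0.506, -0.288, 0.061]]
264 [[0.506, -0.298, 0.062], [0.51, -0.292, 0.06]]
```

View pics/c10.png

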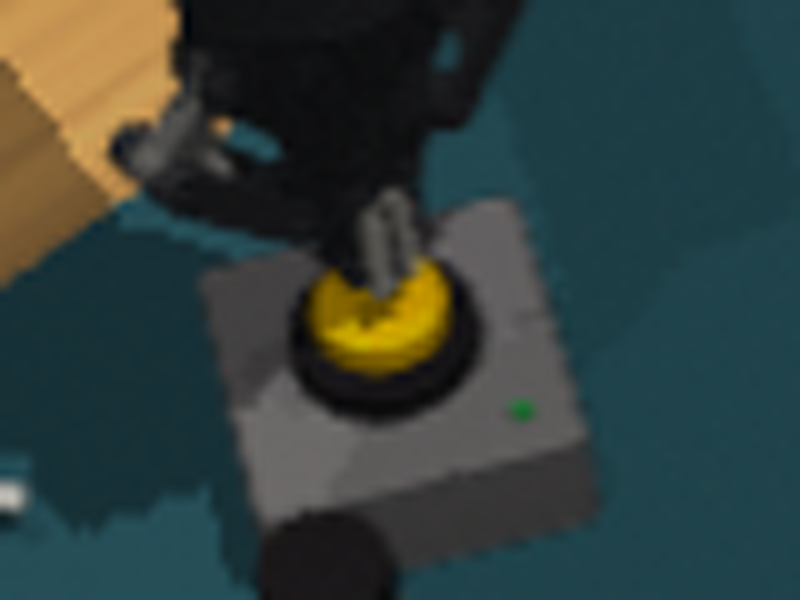

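The fingertips end at about (383,295) in this crop, roughly 73 mm high by depth, and the button is still up at 62 mm. So they need about 11 mm more before contact.

move_tool(rows={"moves":[[0, 0, 0.003, 0, 0, 0], [0, 0, 0.003, 0, 0, 0], [0, 0, 0, 0, 0, 0]]})

```text
t: 11.1
eef_pos: [0.4954, -0.288, 0.0352]
orientation: [-3.141, 0.001, -0.0]
ft_force: [-0.8, -1.2, 0.2]
opening: 0.0
finger_force: 0.0
```

move_tool(rows={"moves":[[0, 0, 0.002, 0, 0, 0], [0, 0, 0, 0, 0, 0]]})

```text
t: 11.3
eef_pos: [0.4956, -0.2882, 0.0335]
orientation: [-3.141, 0.0, -0.0]
ft_force: [0.2, -0.4, -0.8]
opening: 0.0001
finger_force: 0.0
```

move_tool(rows={"moves":[[0, 0, 0.002, 0, 0, 0], [0, 0, 0, 0, 0, 0]]})

```text
t: 11.5
eef_pos: [0.4957, -0.2882, 0.0316]
orientation: [-3.141, 0.0, -0.0]
ft_force: [0.5, 0.3, -0.9]
opening: 0.0002
finger_force: 0.0
```

move_tool(rows={"moves":[[0, 0, 0.002, 0, 0, 0], [0, 0, 0, 0, 0, 0]]})

```text
t: 11.7
eef_pos: [0.4959, -0.2883, 0.0297]
orientation: [3.142, -0.0, -0.0]
ft_force: [0.2, -0.4, -0.2]
opening: -0.0003
finger_force: 0.1
```

```bash
python3 -c "
from h import *
snap('scene','sc11')
for v in range(254,272,2):print(v,[pt('sc11',u,v).round(3).tolist() for u in (242,247,250)])"
```

```text
254 [[0.508, -0.308, 0.113], [0.506, -0.292, 0.098], [0.508, -0.284, 0.092]]
256 [[0.495, -0.302, 0.089], [0.506, -0.293, 0.091], [0.509, -0.286, 0.086]]
258 [[0.489, -0.299, 0.073], [0.506, -0.294, 0.083], [0.508, -0.287, 0.078]]
260 [[0.486, -0.299, 0.062], [0.506, -0.296, 0.076], [0.507, -0.288, 0.07]]
262 [[0.489, -0.302, 0.059], [0.503, -0.295, 0.065], [0.507, -0.289, 0.062]]
264 [[0.493, -0.305, 0.057], [0.506, -0.298, 0.061], [0.51, -0.292, 0.059]]
266 [[0.494, -0.308, 0.051], [0.508, -0.3, 0.057], [0.513, -0.294, 0.056]]
268 [[0.499, -0.312, 0.051], [0.51, -0.303, 0.053], [0.515, -0.297, 0.051]]
270 [[0.5, -0.313, 0.044], [0.513, -0.306, 0.049], [0.517, -0.299, 0.047]]
```

move_tool(rows={"moves":[[0, 0, 0.002, 0, 0, 0], [0, 0, 0, 0, 0, 0]]})

```text
t: 11.95
eef_pos: [0.4959, -0.2883, 0.0278]
orientation: [3.142, -0.0, -0.0]
ft_force: [-0.4, 1.2, 2.3]
opening: -0.0
finger_force: 1.2
```

move_tool(rows={"moves":[[0, 0, 0.002, 0, 0, 0], [0, 0, 0, 0, 0, 0]]})

```text
t: 12.15
eef_pos: [0.496, -0.2883, 0.0259]
orientation: [3.141, -0.0, -0.0]
ft_force: [-0.6, -0.1, 3.6]
opening: 0.0001
finger_force: 1.8
```

move_tool(rows={"moves":[[0, 0, 0.002, 0, 0, 0], [0, 0, 0, 0, 0, 0]]})

```text
t: 12.35
eef_pos: [0.4959, -0.2883, 0.0238]
orientation: [3.141, -0.0, -0.0]
ft_force: [-0.6, 0.8, 5.2]
opening: -0.0003
finger_force: 2.3
```

move_tool(rows={"moves":[[0, 0, 0.001, 0, 0, 0], [0, 0, 0.001, 0, 0, 0], [0, 0, 0, 0, 0, 0]]})

```text
t: 12.65
eef_pos: [0.496, -0.2884, 0.0234]
orientation: [3.141, -0.0, -0.0]
ft_force: [-5.7, 2.5, 19.2]
opening: 0.0
finger_force: 9.4
```

The force jumped to 19 N, so the button is on its stop. I'll lift off and check.

move_tool(rows={"moves":[[0, 0, -0.005, 0, 0, 0], [0, 0, -0.02, 0, 0, 0], [0, 0, -0.04, 0, 0, 0], [0, 0, -0.04, 0, 0, 0], [0, 0, -0.04, 0, 0, 0], [0, 0, -0.04, 0, 0, 0], [0, 0, 0, 0, 0, 0], [0, 0, 0, 0, 0, 0]]})

```text
t: 13.45
eef_pos: [0.496, -0.2884, 0.2073]
orientation: [3.141, -0.001, -0.0]
ft_force: [-0.5, 0.2, -1.2]
opening: 0.0
finger_force: 0.0
```

```bash
python3 red.py sc12; python3 -c "
from h import *
print(pt('sc12',247.5,259.5), pt('sc1',247.5,259.5))
a,b=[cv2.imread(f'pics/{n}.png').astype(int)[240:350,140:280] for n in('sc1','sc12')]
print((np.abs(a-b).max(2)>60)[20:].sum())"
```

```text
sc1 349.44029850746267 220.76119402985074 134 345 353 212 230 [ 0.62596933 -0.03494651  0.115     ]
sc12 349.4887218045113 220.593984962406 133 346 353 212 230 [ 0.62564411 -0.03440998  0.115     ]
[ 0.4956965  -0.28801628  0.06235102] [ 0.49478436 -0.28748559  0.06108405]
4
```

```bash
python3 -c "
from rig import arm, readout, capture, close_job
print(close_job())"
```

```text
the job is handed in; nothing more can be done
None
```

I turned the wheel one full turn clockwise, with the handle back within about 1 mm of its start. I then pressed the button to its stop and let it come up, and handed the job in with the arm clear at 13.5 s; no verdict came back.

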